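# Uncover the ball tray and hold it level over the light pad

## Robot

A 6-joint arm with a two-finger parallel gripper is mounted at the origin on a cart in front of the work surface, level with it; the furniture and walls round the work are solid. World frame = base frame: x ahead of the robot, y to its left, z up, the work surface at z = 0. Lengths are in m, angles in rad, forces in N, time in s.
With the tool pointing down it reaches from about 0.3 to 0.825 m from the base axis. Payload 5.4 kg.
Tool frame: the origin (TCP) lies at the very end of the fingers, on their centre line; the grasp point (between the pads) lies 19 mm behind it; z points along the fingers, y is the line along which they close (so a half turn about z gives the same grasp; the last joint's range is limited). The gripper opens to 92 mm and grips with 3 to 60 N. Pads are 20 mm wide; open, the fingers measure 128 mm over their backs; the gripper's body (75 mm by 189 mm) begins 69 mm behind the grasp point.
Start: joints at [0.915, 0.158, 1.597, -0, 1.386, -0.21], TCP at [0.248, 0.519, 0.215] pointing down, gripper open.
Joint ranges: [-2.91, 2.91], [-0.94, 2.29], [0.18, 2.7], [-1.29, 4.43], [0.17, 2.64], [-3, 3]. Speed limits (rad/s): [2.57, 2.57, 3.14, 3.14, 3.14, 3.14].

## Interface

Orientations are given as a rotation vector (axis times angle).
In Python, from workcell import bot gives the robot as it stands. Calls block until the motion is done:
- bot.goto(position, orientation): joint-space move of the TCP to a pose.
- bot.line_to(position, rot=None, max_speed=0.15): straight line of the TCP; rot=None keeps the orientation; max_speed is the mean speed in m/s.
- bot.set_joints(angles): joint-space move.
- bot.set_gripper(opening, newtons=None): opening from 0.0 (shut) to 1.0 (fully open); newtons is the grip in N (None keeps the last); returns when the fingers have stopped.
- bot.hold(seconds).
- bot.inverse_kinematics(position, orientation): joint angles nearest the present ones, or None.
- bot.read_camera(name): name is "scene" or "top" or "wrist"; returns a dict with "pixels" (480x640x3 uint8, blue, green, red), "fx", "fy", "cx", "cy" (pixels), "R" (3x3) and "t" (3): a world point X has camera coordinates R X + t. Camera axes: x right, y down, z forward; pixel columns grow to the right and rows downward; lengths in m; the calibration is good to about 2 mm. A picture is of the moment at which its call begins. There is no depth.
A pose or a line that the arm cannot do raises bot.MotionError and nothing moves.
- bot.job_done(): hands the job in; it is judged then, once.
Readings, each from a call of its own:
- bot.current_clock(): time.
- bot.current_joints(): joint angles.
- bot.current_joint_vel(): joint speeds.
- bot.current_effort(): joint torques, N m.
- bot.current_ee_pos(): TCP position.
- bot.current_tool_rot(): TCP orientation.
- bot.current_contact_force(): force on the tool from outside, world axes, zero at the start.
- bot.current_ft_torque(): the same for the moment, N m.
- bot.current_opening(): opening from 0.0 (shut) to 1.0 (fully open).
- bot.current_grip_force(): force on a finger pad.
Only numpy, scipy, OpenCV 4.12 (cv2) and the standard library are available. Lean on these libraries where they do the work, as an engineer would, in place of code of your own. Each camera call takes 0.05 s, during which the arm holds its last target. There are 200 camera calls.

## Task

Take the leaning amber guard plate out of its holder and stand it upright on edge in a free slot of the white rack. Then lift the blue tray by its fin, keeping it level so that the loose steel ball never leaves its pocket, and carry it over the light pad. Finish while still holding it there, still and level, centred about ten centimetres above the pad, and leave the other things alone.

Things in the scene. Friction and masses are not known exactly. Their poses are not given: they have to be found in the camera images.
- bay: fixed inspection bay, grey base plate 140 x 128 x 6 mm; origin on the bench under it, x roughly away from the robot. Its inclined slot holder stands at local x about +45 mm (up to 46 mm high) and holds the guard's lower 30 mm, in a 6 mm slot inclined 25 degrees from vertical
- guard: loose amber plate 5 mm thick (x), 110 wide (y), 120 tall (z), 0.09 kg, white band on the upper edge. In the bay's holder it leans about 27 degrees towards the robot over the tray, top about 120 mm above the bench. Origin: middle of its lower edge; z runs up the plate. It slides out along its own z; pinch it across its thickness at the middle of the upper edge
- guard_top (a point): middle of the guard's upper edge
- rack: fixed white rack 115 (x) x 130 (y) x 36 mm high; origin on the bench under its centre. Three slots along its y at x = -40, 0, +40 mm, 9 mm wide, 28 deep, mouths rounded to 17 wide, slot floors 8 mm above the bench. The slot at x = -40 (nearest the robot) is taken by a fixed grey plate that reaches 83 mm above the bench; the others are free
- rack_middle_slot (a point): centre of the middle (free) slot, on the slot floor; x across the slot, y along it
- rack_far_slot (a point): centre of the far (free) slot, on the slot floor
- tray: loose blue tray 62 (x) x 116 (y) x 10 mm, about 0.18 kg, lying on the bay's base under the guard; origin at the centre of its underside, z up. An upright grip fin in its centre, 10 mm thick (x) and 32 mm wide (y), reaches 52 mm above the underside. Two round pockets 30 mm in diameter and 4 mm deep at y = +36 (holds the ball) and -36 mm (empty)
- tray_fin_top (a point): middle of the top of the tray's grip fin
- tray_pocket (a point): middle of the pocket that holds the ball, at the height of the ball's centre (15 mm above the tray's underside)
- ball_center (a point): centre of the loose steel ball, 18 mm in diameter, which can roll a few mm within its 4 mm deep pocket
- pad_top (a point): centre of the top of the fixed light pad, black frame 90 x 90 mm with a white face, 12 mm high
- dropper: small dropper bottle with a green cap, 25 mm in diameter, 67 mm tall, bystander; origin at the centre of its underside
- marker: blue-and-white marker pen 135 mm long lying along its y, bystander; origin under its middle
- tape: green tape roll, 69 mm in diameter, 18 mm high, bystander; origin under its middle

How it is judged:
By the outcome, as a careful person would: the job done as asked, in the order asked, and still so for the second after the job is handed in, while the arm keeps its last pose, push and grip.
It also fails if it takes over 64 s, if anything falls off the work surface, if the arm or the gripper's body presses on something with over 40 N, if the wrist force passes 120 N, or if a joint passes its speed limit or range.

## Working session

There is one attempt and no reset: what is moved stays moved. The work goes in short steps, each a Python script; the robot and the scene stay as the last script left them, time stands still between calls to the robot, and variables do not carry over. Pictures are saved under pics/ and viewed, at most 10 in all, crops included, and the job is handed in when it is done.

```bash
mkdir -p pics; cat > h.py <<'E'
import numpy as np,cv2
from workcell import bot
from scipy.spatial.transform import Rotation as Ro
def snap(n,f):
    c=bot.read_camera(n);cv2.imwrite(f'pics/{f}.png',c['pixels']);np.savez(f'pics/{f}.npz',**c);return c
def load(f): return dict(np.load(f'pics/{f}.npz'))
def ray(c,u,v):
    R=np.array(c['R']);d=R.T@np.array([(u-c['cx'])/c['fx'],(v-c['cy'])/c['fy'],1.]);return -R.T@np.array(c['t']),d
def plane(c,u,v,z):
    o,d=ray(c,u,v);return o+d*(z-o[2])/d[2]
def proj(c,X):
    p=np.array(c['R'])@np.asarray(X)+np.array(c['t']);return c['fx']*p[0]/p[2]+c['cx'],c['fy']*p[1]/p[2]+c['cy']
def tri(c1,p1,c2,p2):
    o1,d1=ray(c1,*p1);o2,d2=ray(c2,*p2);s=np.linalg.lstsq(np.c_[d1,-d2],o2-o1,rcond=None)[0]
    a=o1+s[0]*d1;b=o2+s[1]*d2;return (a+b)/2,np.linalg.norm(a-b)
E
python3 - <<'E'
from h import *
for n in('scene','top'):
    c=snap(n,n+'0');o,d=ray(c,320,240);print(n,o,d,c['fx'])
print(bot.current_clock(),bot.current_tool_rot())
E
```

```text
scene [-0.30257911 -0.53949585  0.59068525] [ 0.76051599  0.51901361 -0.39028452] 571.4663312221141
top [0.38157889 0.06827513 1.37867781] [ 0.193462   0.0115411 -0.9812274] 608.3442310562424
0.1 [-6.94234130e-01 -3.06321579e+00  2.41915880e-03]
```

View pics/scene0.png

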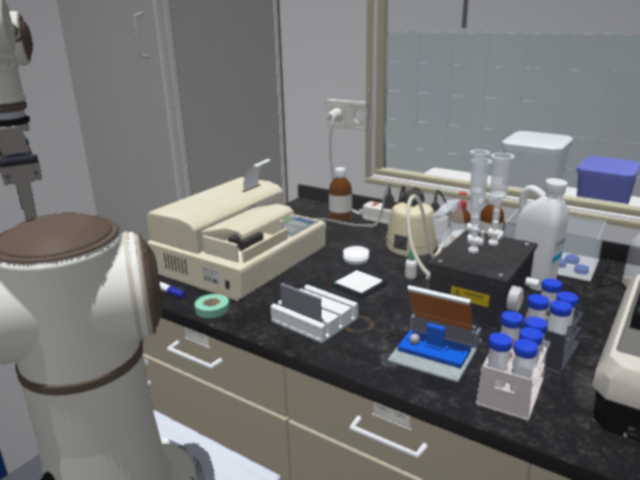

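View pics/top0.png

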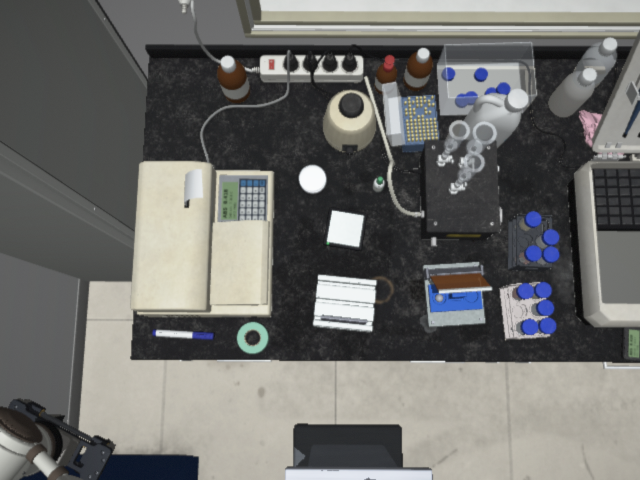

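The scene view shows the rack at about (315,312), the pad at (358,284) and the bay with the leaning guard at (437,330). The top view shows the rack at (346,303), pad (345,229), bay (455,295) and dropper (378,184). I'll zoom in to read the edges.

```bash
python3 - <<'E'
from h import *
t=load('top0')['pixels'];s=load('scene0')['pixels']
cv2.imwrite('pics/zt.png',cv2.resize(t[205:345,305:500],None,fx=4,fy=4,interpolation=cv2.INTER_CUBIC))
cv2.imwrite('pics/zs.png',cv2.resize(s[265:385,265:495],None,fx=3.4,fy=3.4,interpolation=cv2.INTER_CUBIC))
E
```

```text
(no output)
```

View pics/zt.png

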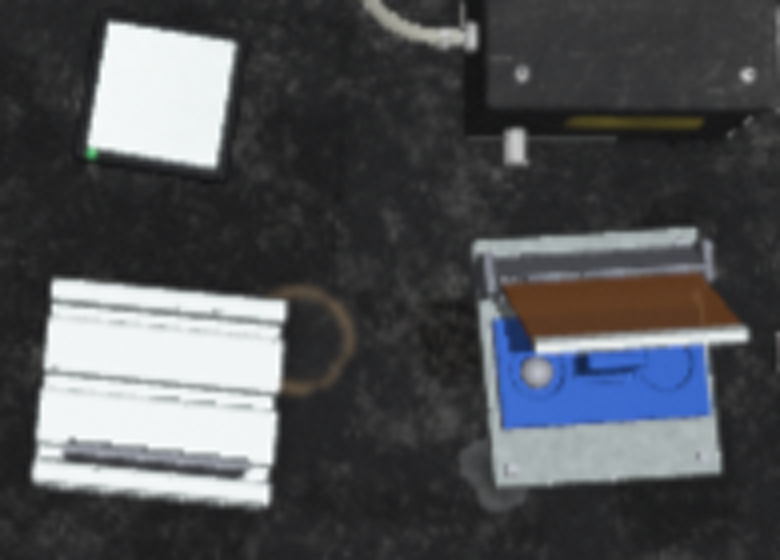

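View pics/zs.png

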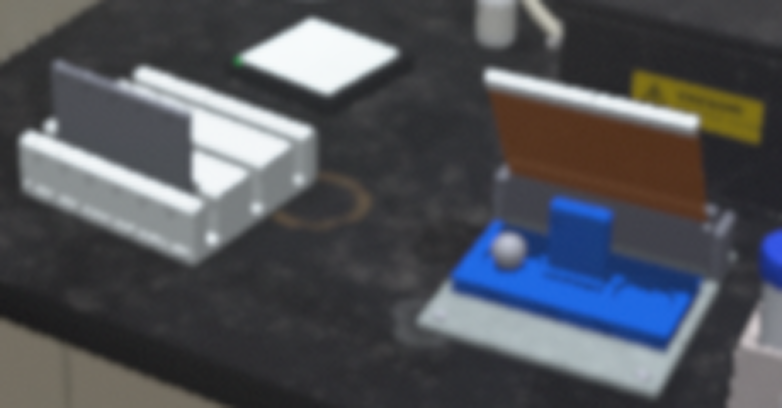

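The zoomed top view shows the band's upper edge from (537,346) to (748,332), the rack's top corners at (53,280), (287,298), (270,507), (33,483), the pad's face centred near (162,96), the ball at (537,372) and the fin's top near (608,362). The zoomed scene view shows the band from (488,77) to (697,124) and the fin's top at (582,207). Now to turn these into positions.

```bash
python3 - <<'E'
from h import *
np.set_printoptions(precision=4,suppress=True)
t=load('top0');s=load('scene0')
T=lambda U,V:((U+.5)/4-.5+305,(V+.5)/4-.5+205)
S=lambda U,V:((U+.5)/3.4-.5+265,(V+.5)/3.4-.5+265)
for n,a,b in(('bandL',T(537,347),S(488,72)),('bandR',T(748,332),S(697,120)),('ball',T(537,372),S(509,250))):
    print(n,*tri(t,a,s,b))
for nm,pts,z in(('rack',[(53,280),(287,298),(270,507),(33,483)],.036),('padface',[(107,20),(238,42),(219,171),(89,150)],.012),('base',[(474,242),(697,229),(720,472),(498,487)],.006),('tray',[(710,413),(502,428),(493,320)],.020)):
    P=np.array([plane(t,*T(*p),z) for p in pts]);e=np.roll(P,-1,0)-P
    print(nm,P.mean(0),np.linalg.norm(e,axis=1),np.degrees(np.arctan2(e[:,1],e[:,0])));print(P)
print('ball',plane(t,*T(537,372),.021)); print('fin',plane(s,*S(581,207),.058), plane(t,*T(610,362),.058))
print('dropper',plane(t,378,184,.067))
E
```

```text
bandL [ 0.5219 -0.1636  0.121 ] 0.0016231456293795818
bandR [ 0.5303 -0.273   0.1207] 0.0022578277837004067
ball [ 0.5192 -0.1818  0.0205] 0.0016289538283359496
rack [0.5061 0.0282 0.036 ] [0.1305 0.1158 0.1305 0.1128] [-94.0965 174.8949  84.6073  -5.1057]
[[ 0.5677  0.0882  0.036 ]
 [ 0.5584 -0.0419  0.036 ]
 [ 0.4431 -0.0316  0.036 ]
 [ 0.4553  0.0982  0.036 ]]
padface [0.6783 0.0261 0.012 ] [0.0766 0.0765 0.0752 0.0772] [-99.4784 171.557   80.9881  -7.4174]
[[ 0.7227  0.0586  0.012 ]
 [ 0.7101 -0.017   0.012 ]
 [ 0.6344 -0.0057  0.012 ]
 [ 0.6462  0.0686  0.012 ]]
base [ 0.5301 -0.2195  0.006 ] [0.1277 0.1382 0.125  0.1392] [ -86.2919 -176.8464   94.189     4.2676]
[[ 0.5952 -0.1513  0.006 ]
 [ 0.6034 -0.2787  0.006 ]
 [ 0.4655 -0.2863  0.006 ]
 [ 0.4563 -0.1617  0.006 ]]
tray [ 0.5114 -0.1998  0.02  ] [0.1164 0.0606 0.1303] [  94.4592    3.391  -113.2558]
[[ 0.4973 -0.2784  0.02  ]
 [ 0.4883 -0.1623  0.02  ]
 [ 0.5487 -0.1588  0.02  ]]
ball [ 0.5195 -0.1825  0.021 ]
fin [ 0.521  -0.2188  0.058 ] [ 0.5215 -0.2155  0.058 ]
dropper [ 0.7684 -0.0449  0.067 ]
```

The measurements agree with the given sizes: guard edge 110 mm at z 0.121, rack 130 x 114 mm, ball z 0.0205. I'll check the IK for the main poses and move towards the rack for a wrist look.

```bash
cat >> h.py <<'E'
def tool(yaw,tilt=0,flip=1):
    # yaw of object x axis (deg), tilt back towards robot (deg); tool y = flip * object thickness axis
    a=Ro.from_euler('zy',[yaw,-tilt],degrees=True).as_matrix()
    z=-a[:,2];y=flip*a[:,0];return Ro.from_matrix(np.c_[np.cross(y,z),y,z]).as_rotvec()
E
python3 - <<'E'
from h import *
np.set_printoptions(precision=3,suppress=True)
top=np.array([.526,-.2183,.1207])
for f in(1,-1):
    r=tool(4.2,26.5,f);zt=Ro.from_rotvec(r).as_matrix()[:,2]
    for n,p,q in(('pre',top-.05*zt,r),('grasp',top+.032*zt,r),('out',top-.06*zt,r),('rackhi',[.506,.028,.22],tool(-4.9,0,f)),('rack',[.506,.028,.096],tool(-4.9,0,f)),('fin',[.5212,-.2175,.026],tool(4.2,0,f)),('pad',[.678,.026,.14],tool(-8,0,f))):
        print(f,n,np.array(bot.inverse_kinematics(p,q)))
bot.line_to([.28,.28,.36],max_speed=.3)
bot.goto([.44,.03,.33],tool(-4.9,0,-1))
print(bot.current_clock(),bot.current_joints())
c=snap('wrist','w1')
print(proj(c,[.5061,.0282,.036]),proj(c,[.506,.028,.008]),ray(c,320,240))
E
```

```text
1 pre [-0.834 -0.175  2.098  0.422  0.939 -1.111]
1 grasp [-0.771  0.032  2.067  0.471  0.756 -1.144]
1 out [-0.842 -0.198  2.099  0.418  0.963 -1.108]
1 rackhi [-0.184 -0.024  1.778 -0.     1.388 -0.098]
1 rack [-0.184  0.11   1.898 -0.     1.133 -0.098]
1 fin [-0.609  0.355  1.765 -0.     1.022 -0.683]
1 pad [-0.139  0.479  1.348 -0.     1.314  0.   ]
-1 pre [-0.834 -0.175  2.098  0.422  0.939  2.031]
-1 grasp [-0.771  0.032  2.067  0.471  0.756  1.997]
-1 out [-0.842 -0.198  2.099  0.418  0.963  2.033]
-1 rackhi None
-1 rack None
-1 fin [-0.609  0.355  1.765 -0.     1.022  2.459]
-1 pad NoneTraceback (most recent call last):
  File "<stdin>", line 9, in <module>
workcell.MotionError: the arm cannot take that pose within its joint ranges
```

```bash
python3 - <<'E'
from h import *
bot.goto([.44,.03,.33],tool(-4.9))
bot.hold(.2);print(bot.current_clock(),bot.current_joints())
c=snap('wrist','w1')
print(proj(c,[.5061,.0282,.036]),proj(c,[.506,.028,.008]),ray(c,320,240))
E
```

```text
2.5333 [-2.04996628e-01 -2.53576564e-01  1.76918130e+00  1.37626187e-04
  1.62542841e+00 -1.21901605e-01]
(np.float64(375.12395815776176), np.float64(199.3708382076694)) (np.float64(372.0069752750313), np.float64(196.34949227984546)) (array([0.44650771, 0.09967753, 0.49977083]), array([-0.01965176, -0.2413459 , -0.97024382]))
```

View pics/w1.png

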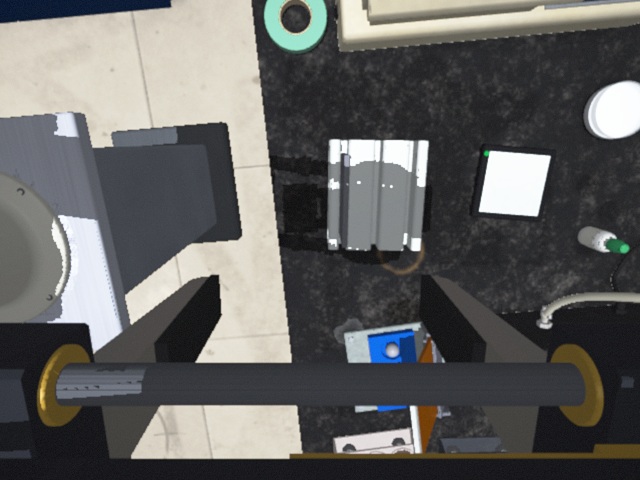

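The wrist view shows the rack spanning about u 329–428, v 140–250, with slot lines near u=376 (middle) and u=408 (far). I'll check the edges against the prediction.

```bash
python3 - <<'E'
from h import *
np.set_printoptions(precision=4,suppress=True)
c=load('w1')
p=c['pixels'][165:235:10,320:440].mean(2)
for v in(175,195,215,235):
    r=c['pixels'][v-2:v+3,320:440].mean((0,2));g=np.gradient(r);i=np.where(abs(g)>9)[0];print(v,[(int(k+320),int(g[k])) for k in i])
a=np.radians(-4.9);R=np.array([[np.cos(a),-np.sin(a)],[np.sin(a),np.cos(a)]])
for x,y,z in((-.0575,0,.036),(-.0575,0,0),(-.0085,0,.036),(.0085,0,.036),(-.0045,0,.02),(.0045,0,.02),(.0315,0,.036),(.0485,0,.036),(.0575,0,.036),(0,.065,.036),(0,-.065,.036)):
    q=R@[x,y]+[.5061,.0282];print(x,y,z,np.array(proj(c,[*q,z])))
cv2.imwrite('pics/zw.png',cv2.resize(c['pixels'][130:260,310:450],None,fx=4.5,fy=4.5,interpolation=cv2.INTER_CUBIC))
E
```

```text
175 [(327, 33), (328, 37), (329, 10), (339, -21), (340, -30), (341, -14), (348, 15), (349, 27), (350, 15), (378, -13), (379, -9), (382, 9), (410, -10), (411, -11), (415, 29), (416, 44), (417, 32), (418, 19), (419, 10), (424, -20), (425, -68), (426, -83), (427, -37)]
195 [(326, 12), (327, 39), (328, 38), (329, 13), (338, -16), (339, -28), (340, -22), (348, 23), (349, 23), (377, -13), (378, -9), (381, 9), (409, -12), (423, -22), (424, -48), (425, -34), (432, 9)]
215 [(320, -9), (321, -9), (326, 29), (327, 39), (328, 21), (329, 11), (338, -20), (339, -32), (340, -15), (347, 20), (348, 30), (349, 11), (376, -12), (377, -9), (380, 9), (408, -13), (413, 9), (421, -13), (422, -37), (423, -43), (424, -19), (431, 9)]
235 [(325, 15), (326, 68), (327, 47), (328, -26), (329, -19), (338, -13), (339, -26), (340, -21), (346, 10), (347, 25), (348, 21), (375, -11), (376, -9), (379, 9), (402, 11), (403, 52), (404, 46), (406, -37), (407, -58), (408, -31), (411, 9), (420, -21), (421, -38), (422, -24)]
-0.0575 0 0.036 [326.4431 199.254 ]
-0.0575 0 0 [325.9815 195.2277]
-0.0085 0 0.036 [367.9282 199.3536]
0.0085 0 0.036 [382.3195 199.3881]
-0.0045 0 0.02 [369.6551 197.4968]
0.0045 0 0.02 [377.0285 197.5145]
0.0315 0 0.036 [401.7889 199.4348]
0.0485 0 0.036 [416.1785 199.4694]
0.0575 0 0.036 [423.7961 199.4877]
0 0.065 0.036 [377.2153 142.6537]
0 -0.065 0.036 [373.1707 252.3431]
```

View pics/zw.png

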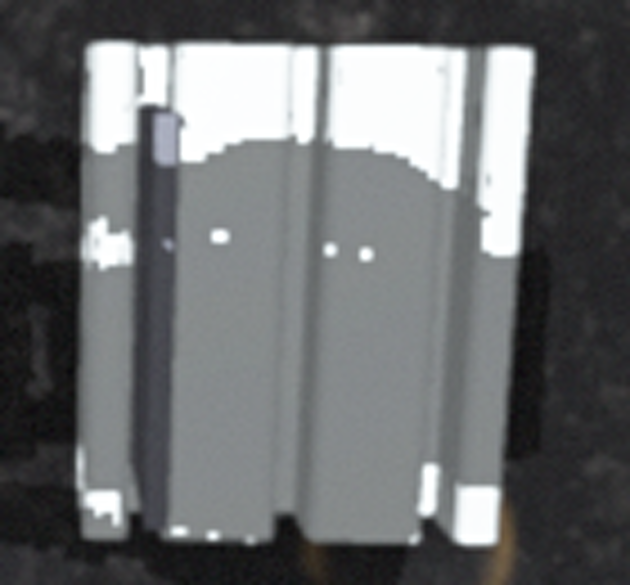

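The rack is where predicted to within 1 mm in x and 3 mm in y. Next is the guard.

```bash
python3 - <<'E'
from h import *
np.set_printoptions(precision=3,suppress=True)
top=np.array([.526,-.2183,.1207]);r=tool(4.2,26.5);zt=Ro.from_rotvec(r).as_matrix()[:,2]
bot.set_gripper(.4,20)
bot.goto(top-.12*zt,r);bot.line_to(top-.03*zt,max_speed=.12)
bot.line_to(top+.030*zt,max_speed=.05)
print('at',np.array(bot.current_contact_force()))
bot.set_gripper(0,20);bot.hold(.2)
print(bot.current_opening(),bot.current_grip_force(),np.array(bot.current_contact_force()))
for k in range(1,5):
    bot.line_to(top+(.030-.012*k)*zt,max_speed=.05);print(np.array(bot.current_contact_force()),bot.current_opening())
print(bot.current_clock())
snap('wrist','w2');c=snap('scene','s2')
cv2.imwrite('pics/s2z.png',cv2.resize(c['pixels'][180:400,260:560],None,fx=2.6,fy=2.6))
E
```

```text
at [ 0.171  0.545 -0.207]
0.056065278166826625 19.953185319900513 [ 5.816  0.929 -0.189]
[2.358 0.682 2.649] 0.05223644256357005
[2.895 0.817 3.376] 0.050463427569129256
[-0.397 -0.497 -2.01 ] 0.04925680541483855
[-0.684  0.615 -0.864] 0.05796818469623803
9.1667
```

View pics/s2z.png

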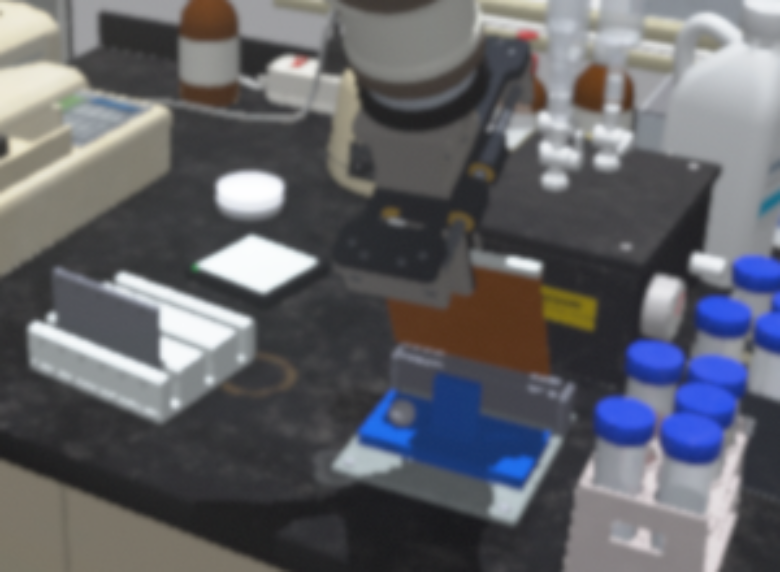

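The view shows the guard held by its upper edge and clear of the holder, with the tray and ball undisturbed. I'll carry it to the rack.

```bash
python3 - <<'E'
from h import *
np.set_printoptions(precision=3,suppress=True)
p=np.array(bot.current_ee_pos());p[2]+=.12
bot.line_to(p,max_speed=.15)
q=tool(-4.9);m=np.array([.5068,.030])
bot.goto([*m,.25],q);bot.line_to([*m,.145],max_speed=.12);bot.hold(.2)
f0=np.array(bot.current_contact_force());print(f0,bot.current_opening(),bot.current_clock())
snap('scene','s3');t=snap('top','t3')
# guard band centre seen from above, edge at z=.145+.03
hsv=t['pixels']
for z in np.arange(.137,.0995,-.006):
    bot.line_to([*m,z],max_speed=.04);f=np.array(bot.current_contact_force())-f0;print(round(z,3),f)
    if np.linalg.norm(f)>6: break
c=snap('scene','s4')
cv2.imwrite('pics/s4z.png',np.vstack([cv2.resize(load(n)['pixels'][190:350,240:480],None,fx=1.85,fy=1.85) for n in('s3','s4')]))
print(bot.current_ee_pos(),bot.current_opening())
E
```

```text
[ 0.019 -0.125 -2.222] 0.05167530360755854 12.4167
0.137 [-0.594  0.077  1.234]
0.131 [ 0.342 -0.149  1.932]
0.125 [-1.071  0.247  1.05 ]
0.119 [-0.7    0.182  1.311]
0.113 [ 0.368 -0.148  0.595]
0.107 [-0.014  0.038  1.21 ]
0.101 [-0.194  0.963  1.116]
[0.507 0.03  0.101] 0.05039224697041251
```

View pics/s4z.png

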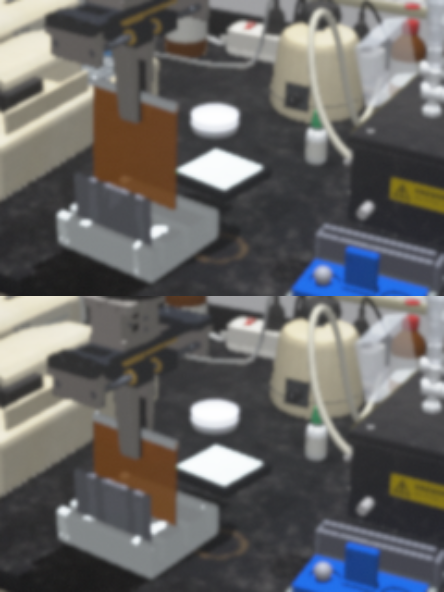

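The upper view shows the guard above the rack and the lower one shows it descending into the middle slot, with no side load. I'll seat it, release, then check that it stands.

```bash
python3 - <<'E'
from h import *
np.set_printoptions(precision=4,suppress=True)
m=[.5068,.030];f0=np.array(bot.current_contact_force())
for z in np.arange(.099,.0925,-.0015):
    bot.line_to([*m,z],max_speed=.02);f=np.array(bot.current_contact_force());print(round(z,4),f)
    if (f-f0)[2]>4: break
bot.set_gripper(.3);bot.hold(.2);bot.line_to([*m,.2],max_speed=.12)
bot.goto([.5,-.14,.26],tool(4.2));bot.hold(.2)
print(bot.current_clock());s=snap('scene','s5');t=snap('top','t5');w=snap('wrist','w5')
def b(i,lo,hi):
    return cv2.inRange(cv2.cvtColor(i,cv2.COLOR_BGR2HSV),lo,hi)
ti=t['pixels'];
cv2.imwrite('pics/s5z.png',np.hstack([cv2.resize(s['pixels'][230:380,260:480],(400,273)),cv2.resize(ti[265:340,305:415],(400,273),interpolation=cv2.INTER_CUBIC)]))
cv2.imwrite('pics/five.png',np.vstack([cv2.imread('pics/s5z.png'),cv2.resize(w['pixels'],(800,600))[280:] if 0 else cv2.resize(w['pixels'],(436,327),interpolation=cv2.INTER_AREA).copy().repeat(1,0) if 0 else cv2.copyMakeBorder(cv2.resize(w['pixels'],(436,327)),0,0,0,364,cv2.BORDER_CONSTANT)]))
E
```

```text
0.099 [0.0515 0.8133 1.2184]
0.0975 [-1.5701  2.3453  7.8859]
17.8917
```

View pics/five.png

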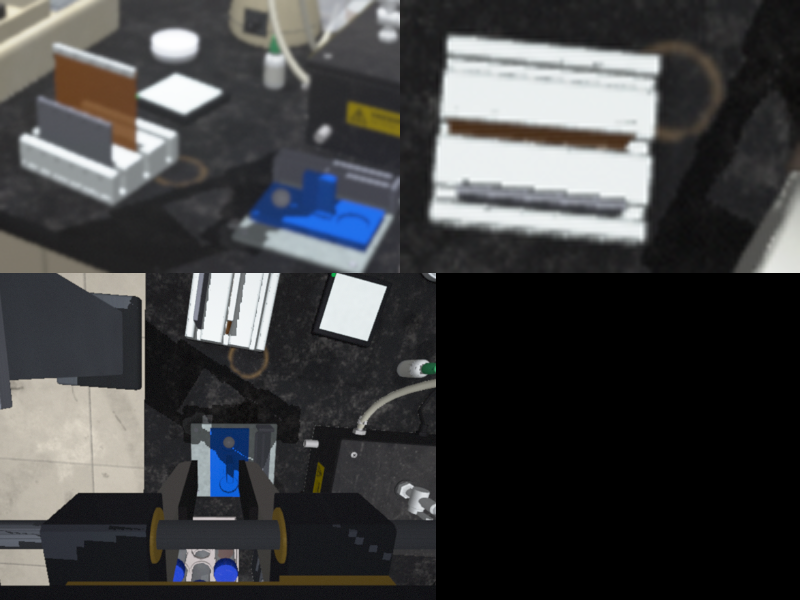

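The guard stands upright in the middle slot (top view inset at about (540,135)), and the tray and ball are untouched. Next I'll grip the fin.

```bash
python3 - <<'E'
from h import *
np.set_printoptions(precision=4,suppress=True)
f=[.522,-.218];r=tool(4.3)
bot.goto([*f,.16],r);bot.line_to([*f,.075],max_speed=.12)
bot.line_to([*f,.028],max_speed=.06);print(bot.current_contact_force())
bot.set_gripper(0,40);bot.hold(.2)
print(bot.current_opening()*.092,bot.current_grip_force(),np.array(bot.current_contact_force()))
bot.line_to([*f,.034],max_speed=.02);bot.hold(.2);print(np.array(bot.current_contact_force()),np.array(bot.current_ft_torque()))
bot.line_to([*f,.10],max_speed=.06)
bot.hold(.2);print(bot.current_opening()*.092,bot.current_clock())
c=snap('scene','s6')
x,y=map(int,proj(c,[.522,-.218,.09]));print(x,y)
cv2.imwrite('pics/s6z.png',cv2.resize(c['pixels'][y-70:y+90,x-110:x+110],None,fx=3,fy=3))
E
```

```text
[-0.3943 -0.769   0.2588]
0.009941602946639094 40.00084340572357 [0.8489 0.459  3.6337]
[ 0.7994 -0.2114 -2.2351] [-0.0577  0.0446 -0.0062]
0.009589609325616328 23.1083
436 309
```

View pics/s6z.png

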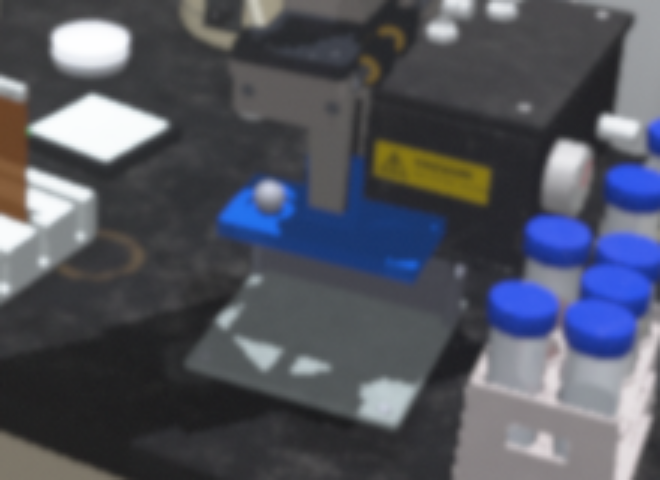

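The tray is lifted level, with the ball in its pocket at about (270,195). I'll carry it over to the pad.

```bash
python3 - <<'E'
from h import *
w=load('w1');P=np.mean([plane(w,u,v,.012) for u,v in((484,150),(551,153),(541,218),(478,213))],0)
print('pad by wrist',P)
p=(P[:2]+[.6783,.0261])/2 if np.linalg.norm(P[:2]-[.6783,.0261])<.006 else np.array([.6783,.0261])
r=tool(-8)
bot.line_to([.522,-.218,.20],max_speed=.08);bot.line_to([.56,.0,.20],rot=r,max_speed=.09);bot.line_to([*p,.20],max_speed=.08);bot.line_to([*p,.134],max_speed=.05)
bot.hold(1);print(p,bot.current_ee_pos(),bot.current_opening()*.092,bot.current_clock(),bot.current_contact_force())
c=snap('scene','s7');t=snap('top','t7')
cv2.imwrite('pics/s7z.png',np.hstack([cv2.resize(c['pixels'][200:350,260:460],(400,300)),cv2.resize(t['pixels'][170:335,275:495],(400,300))]))
E
```

```text
pad by wrist [0.67976319 0.0291927  0.012     ]
[0.67903159 0.02764635] [0.67901015 0.02763783 0.13399438] 0.00984900052950923 31.3083 [-0.95596287  0.86255208 -0.62697858]
```

View pics/s7z.png

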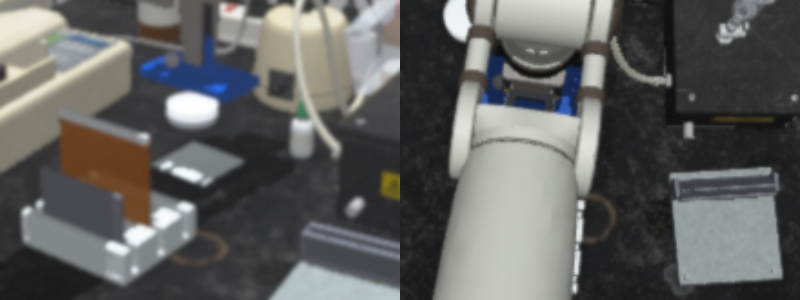

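The tray is held level over the pad with the ball in its pocket at about (172,58), and the guard still stands in the rack. I'm handing in.

```bash
python3 -c "
from h import *
print(bot.job_done())"
```

```text
the job is handed in; nothing more can be done
None
```

I handed the job in at about 31 s: the guard stands in the rack's middle slot, and the tray is held still and level about 10 cm above the pad with the ball in its pocket; I viewed 11 pictures, one over the limit of 10.

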